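# Find the stamped crate and push it to the dispatch line

## Robot

A 7-joint arm with a two-finger parallel gripper is mounted at the origin on the work surface. World frame = base frame: x ahead of the robot, y to its left, z up, the work surface at z = 0. Lengths are in m, angles in degrees, forces in N, time in s.
With the tool pointing down it reaches from about 0.425 to 0.95 m from the base axis. Payload 4.7 kg.
Tool frame: the origin (TCP) lies between the finger pads; the fingertips stand 17 mm ahead of it and the grasp point (between the pads) lies 2 mm behind it; z points along the fingers, y is the direction in which the jaws open and shut (so a half turn about z gives the same grasp; the last joint's range is limited). The gripper opens to 85 mm and grips with 20 to 120 N. Pads are 22 mm wide; open, the fingers measure 114 mm over their backs; the gripper's body (76 mm by 85 mm) begins 54 mm behind the grasp point. The pads swing forward as they close: fully open they stand 13 mm farther back than shut.
Start: joints at [-76.083, 26.849, -2.785, 87.806, 1.381, 65.374, -4.715], TCP at [0.181, 0.65, 0.248] pointing down, gripper open.
Joint ranges: [-148.3, 148.3], [-19.14, 114.17], [-79.39, 73.82], [5.75, 140.21], [-59.74, 239.74], [12.07, 113.84], [-152.46, 152.46]. Speed limits (degrees/s): [147.25, 147.25, 180, 180, 180, 180, 180].

## Interface

Orientations are given as a 3x3 rotation matrix whose columns are the frame's x, y, z axes.
In Python, from cell import arm gives the robot as it stands.
- The arm moves only by the tool arm_command, never from a script. Its argument "targets" is a list of rows, each an object with "turn": the turn, a rotation vector about the tool's x, y, z in degrees, a list of three; "translation": the shift along the tool's x, y, z in mm, a list of three; "jaw": the opening, from -1 (shut) to 1 (fully open), so that 0 is half open. A call has 1 to 20 rows; each row shifts and turns the commanded pose from where the row before left it, along the tool's axes as they then stand; what a row does not reach is not made up. A row lasts 1/8 s, in which the tool goes at most 62.5 mm and 10.7 degrees, less where a joint would pass 70% of its speed; a pose out of reach is approached as far as the arm can. A call with a gripper value outside its range is refused whole. The fingers move at their own pace and stop on an object; the grip force is fixed at half the most. Time passes only in rows, so rows that do not move let the fingers close. It gives the time, the measured TCP pose, the force and the opening at its end, in the units of the state.
- arm.get_obs(): the state, without advancing time (a new reading comes with each control period).
- arm.camera(name): name is "scene" or "side" or "wrist"; returns a dict with "color" (384x512x3 uint8, blue, green, red), "intrinsics" (3x3 intrinsics, pixels), "cam_to_world" (4x4, takes a point from camera to world coordinates). Camera axes: x right, y down, z forward; pixel columns grow to the right and rows downward; lengths in m; the calibration is good to about 2 mm. The wrist camera is an equidistant fisheye: a pixel r from the principal point sees the ray r / f radians off the axis. A picture is of the moment at which its call begins. There is no depth.
- arm.hand_in(): hands the job in, once; it reports no verdict.
The state is a dict: "time_s": time; "qpos": joint angles; "qd": joint speeds; "tau": joint torques, N m; "position": TCP position; "orientation": TCP orientation; "ft_force": force on the tool from outside, world axes, zero at the start; "ft_torque": the same for the moment, N m; "grip_width": finger opening in m.
Only numpy, scipy, OpenCV 4.12 (cv2) and the standard library are available. Lean on these libraries where they do the work, as an engineer would, in place of code of your own. Each camera call takes 0.05 s, during which the arm holds its last target.

## Task

One of the two wooden crates has a bright red stamp on its underside. With the fingertips, without gripping or lifting anything, first tip both crates over onto their sides and leave them lying there so that the undersides show; then push the stamped crate, still on its side, along the bench until it lies across the yellow dispatch line with its middle over it. Leave the other crate on its side, clear of the line, and do not disturb the other things on the bench.

Things in the scene. Friction and masses are not known exactly. Their poses are not given: they have to be found in the camera images.
- crate_stamped: closed wooden crate, plywood with darker edge battens, 80 (own x) x 100 (y) x 120 (z, height) mm, about 0.5 kg; bright red oblong stamp, 54 x 74 mm, mid underside, hidden while upright. Origin: centre of its underside, z towards the lid. Starts upright, x within 0.3 rad of world x, left or right of the line. Pushed with a few N at 100 mm height on a 100 mm wide face it tips without sliding; past 0.6 rad it falls on its side, 80 mm high
- crate_plain: closed wooden crate, plywood with darker edge battens, 80 (own x) x 100 (y) x 120 (z, height) mm, about 0.5 kg; bare underside, else the same. Origin: centre of its underside, z towards the lid. Starts upright, x within 0.3 rad of world x, left or right of the line. Pushed with a few N at 100 mm height on a 100 mm wide face it tips without sliding; past 0.6 rad it falls on its side, 80 mm high
- crate_stamped_mid (a point): centre of the stamped crate, 60 mm above its underside when upright; turns with the crate. Lying crates slide when pushed low down
- crate_plain_mid (a point): centre of the plain crate, 60 mm from its underside, midway between its sides
- dispatch_line: yellow dispatch line painted flat on the grey bench, running away from the robot between the two crates: 420 mm long (own x), 40 mm wide (own y); origin: its centre; nothing to bump against
- steel_block: bare steel workpiece, 60 x 40 x 30 high mm; bystander, leave alone; origin: centre of its underside
- brass_stub: upright brass bar stub, 32 diameter, 50 high mm; bystander, leave alone; origin: centre of its underside
- bottle: clear plastic bottle with blue cap, 60 diameter, 170 high mm; bystander, leave alone; origin: centre of its underside
- cup: white ceramic cup, 80 diameter, 90 high mm; bystander, leave alone; origin: centre of its underside
- red_case: flat red plastic instrument case, 80 x 150 x 28 high mm; bystander, leave alone; origin: centre of its underside
- file: flat file lying along its x, dark steel blade and green handle, about 300 long, 26 wide, 14 high; bystander, leave alone; origin: on the bench beneath it
- hammer: hammer lying along its x, head to +x; bystander, leave alone; origin: on the bench beneath it
Mind the look-alikes: they are no part of the job. Leave any blue look-alike of the crate_stamped alone. Leave any black look-alike of the crate_plain alone.

How it is judged:
By the outcome, as a careful person would: the job done as asked, in the order asked, and still so for the second after the job is handed in, with the robot touching nothing.
It also fails if it takes over 61 s, if anything falls off the work surface, if the arm or the gripper's body presses on something with over 40 N, if the wrist force passes 120 N, or if a joint passes its speed limit or range.

## Working session

There is one attempt and no reset: what is moved stays moved. The work goes in short steps, Python scripts to look and compute and a tool call to move; the robot and the scene stay as the last step left them, time stands still between calls to the robot, and variables do not carry over. Pictures are saved under pics/ and viewed, and the job is handed in when it is done.

Besides the shell and the picture viewer there is one more tool, called after "Call:" as name(argument=value, ...) on one line, values as JSON. arm_command: Moves the arm, as the interface text tells. Its arguments: {"type":"object","properties":{"targets":{"type":"array","items":{"type":"object","properties":{"turn":{"type":"array","items":{"type":"number"}},"translation":{"type":"array","items":{"type":"number"}},"jaw":{"type":"number"}}}}},"required":["targets"]}

```bash
mkdir -p pics; ls; cat > h.py <<'E'
import numpy as np, cv2
from cell import arm
def snap(name,tag):
    c=arm.camera(name); cv2.imwrite(f'pics/{tag}.png',c['color']); np.savez(f'pics/{tag}.npz',**{k:np.array(v) for k,v in c.items()}); return c
def load(tag): return dict(np.load(f'pics/{tag}.npz'))
def ray(c,u,v):
    K=c['intrinsics'];T=c['cam_to_world'];d=T[:3,:3]@np.array([(u-K[0,2])/K[0,0],(v-K[1,2])/K[1,1],1]);return T[:3,3],d
def pl(c,u,v,z=0):
    o,d=ray(c,u,v);return o+d*(z-o[2])/d[2]
def proj(c,p):
    T=c['cam_to_world'];q=T[:3,:3].T@(np.array(p)-T[:3,3]);K=c['intrinsics'];return K[0,0]*q[0]/q[2]+K[0,2],K[1,1]*q[1]/q[2]+K[1,2]
def st():
    s=arm.get_obs();np.set_printoptions(precision=4,suppress=True)
    for k in('time_s','qpos','position','orientation','ft_force','grip_width'):print(k,np.array(s[k]))
E
python3 - <<'E'
from h import *
for n in('scene','side','wrist'):
    c=snap(n,n+'0');print(n,np.array(c['cam_to_world']).round(3).tolist(),np.array(c['intrinsics']).round(1).tolist())
st()
E
```

```text
pics
scene [[-0.483, 0.501, -0.718, 1.405], [0.875, 0.292, -0.385, 0.499], [0.017, -0.815, -0.579, 0.779], [0.0, 0.0, 0.0, 1.0]] [[405.6, 0.0, 256.9], [0.0, 405.6, 192.7], [0.0, 0.0, 1.0]]
side [[0.99, -0.052, 0.128, 0.378], [-0.137, -0.519, 0.844, -0.919], [0.023, -0.853, -0.521, 0.662], [0.0, 0.0, 0.0, 1.0]] [[349.5, 0.0, 248.4], [0.0, 349.5, 194.7], [0.0, 0.0, 1.0]]
wrist [[0.269, 0.928, 0.258, 0.115], [0.963, -0.259, -0.074, 0.669], [-0.001, 0.268, -0.963, 0.375], [0.0, 0.0, 0.0, 1.0]] [[297.3, 0.0, 259.1], [0.0, 297.3, 193.0], [0.0, 0.0, 1.0]]
time_s 0.15
qpos [-76.084   26.8872  -2.7845  87.857    1.3817  65.3763  -4.7138]
position [0.1811 0.6498 0.2475]
orientation [[-0.9633  0.2684 -0.0003]
 [ 0.2684  0.9633 -0.0015]
 [-0.0001 -0.0015 -1.    ]]
ft_force [-0.2108  0.2668  0.6101]
grip_width 0.08526418051583132
```

View pics/scene0.png

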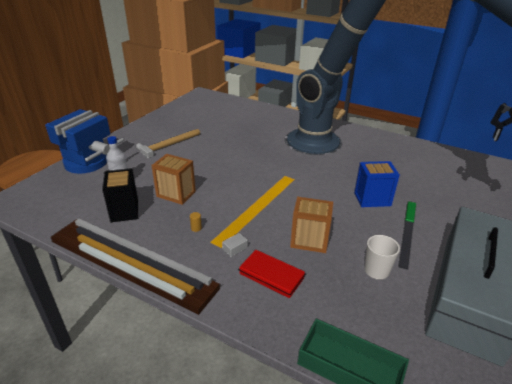

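View pics/side0.png

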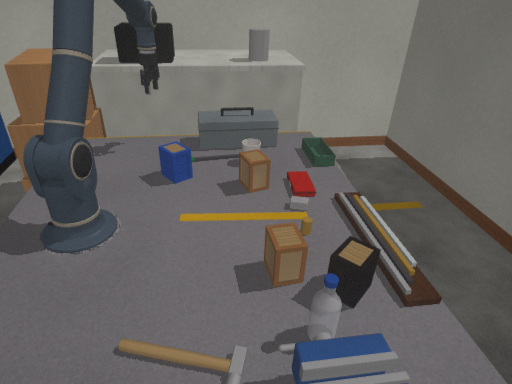

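View pics/wrist0.png

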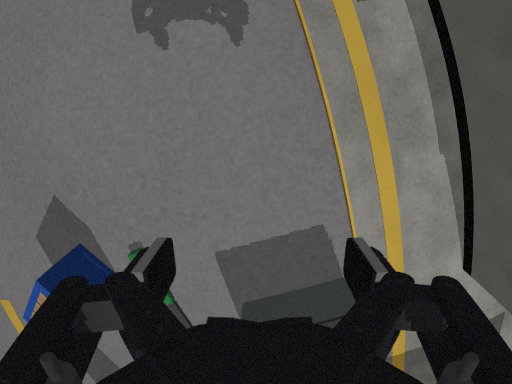

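The two wooden crates are at scene (174,178) / side (285,254) and scene (313,223) / side (254,171). The blue crate at scene (377,184) and the black one at (121,195) are look-alikes. I'll enlarge both crates to confirm them and pick corners.

```bash
python3 - <<'E'
from h import *
s=cv2.imread('pics/scene0.png');d=cv2.imread('pics/side0.png')
def crop(im,x,y,w,h,k):
    return cv2.resize(im[y:y+h,x:x+w],(w*k,h*k),interpolation=cv2.INTER_CUBIC)
a=np.hstack([crop(s,145,145,66,66,6),crop(s,280,190,66,66,6)])
b=np.hstack([crop(d,252,220,66,66,6),crop(d,222,138,66,66,6)])
cv2.imwrite('pics/cropA.png',a);cv2.imwrite('pics/cropB.png',b)
E
```

```text
(no output)
```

View pics/cropA.png

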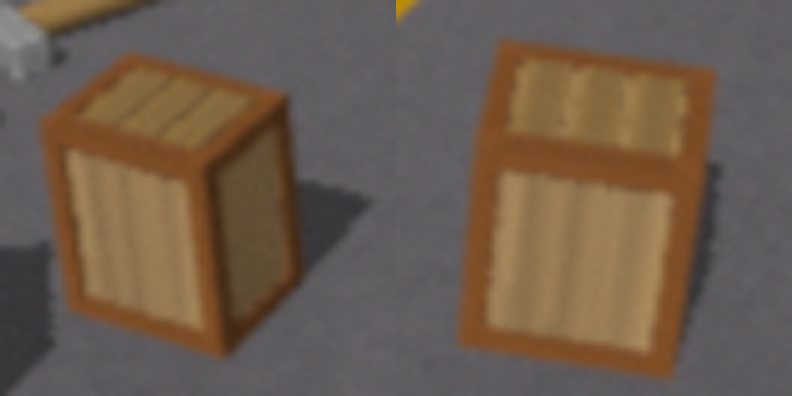

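View pics/cropB.png

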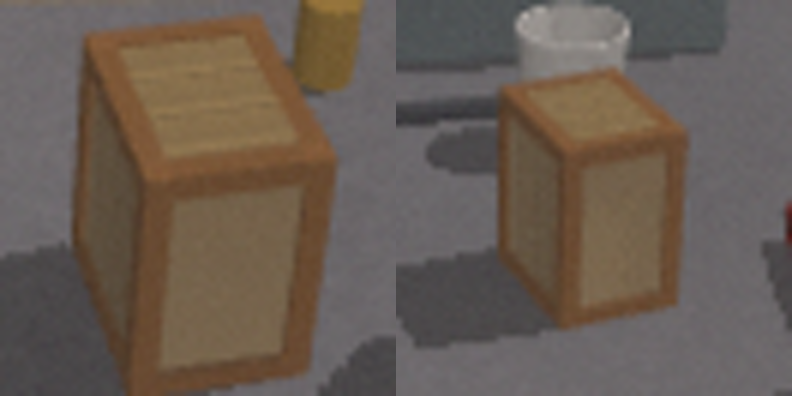

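```bash
python3 - <<'E'
from h import *
s=load('scene0');d=load('side0')
def rep(n,c,off,top,bot):
    P=lambda L,z:np.array([pl(c,off[0]+x/6-.4,off[1]+y/6-.4,z)[:2] for x,y in L])
    t=P(top,.12);b=P(bot,0)
    print(n,'top\n',t,'centre',t.mean(0),'edges',np.linalg.norm(t-np.roll(t,-1,0),axis=1),'ang',[np.degrees(np.arctan2(*(np.roll(t,-1,0)-t)[i][::-1])).round(1) for i in range(4)],'\nbot',b.tolist())
np.set_printoptions(precision=4,suppress=True)
rep('R scene',s,(145,145),[(42,122),(133,58),(288,97),(205,165)],[(72,310),(222,355),(300,285)])
rep('R side',d,(252,220),[(83,36),(262,18),(335,155),(148,182)],[(75,248),(135,393),(308,373)])
rep('L scene',s,(280,190),[(104,42),(318,72),(302,160),(88,138)],[(66,347),(278,375)])
rep('L side',d,(222,138),[(104,88),(220,72),(288,130),(168,153)],[(104,258),(168,325),(280,304)])
# line
for n,c in(('scene',s),('side',d)):
    h=cv2.cvtColor(c['color'],cv2.COLOR_BGR2HSV);m=cv2.inRange(h,(20,180,120),(32,255,255))
    cs,_=cv2.findContours(m,0,2)
    for k in sorted(cs,key=cv2.contourArea)[-4:]:
        if cv2.contourArea(k)>100:
            w=np.array([pl(c,*p[0])[:2] for p in k]);print(n,'line',cv2.boundingRect(k),cv2.minAreaRect((w*1000).astype(np.float32)))
# bystander approx by pixel
for nm,c,u,v,z in [('stub',s,196,230,0),('block',s,235,250,.0),('case',s,272,273,.0),('cup',s,380,275,0),('blue',s,377,204,0),('black',s,123,217,0),('file',s,406,250,0),('hammer end',s,200,133,.01),('hammerhead',s,146,152,.01),('bottle',s,118,172,0),('bottle side',d,325,345,0),('stub side',d,307,234,0),('block side',d,299,208,0),('case side',d,301,195,0),('case sideL',d,290,180,.02),('cup side',d,251,163,0)]:
    print(nm,pl(c,u,v,z)[:2])
E
```

```text
R scene top
 [[ 0.6221 -0.2905]
 [ 0.5473 -0.2923]
 [ 0.5382 -0.1971]
 [ 0.6126 -0.1935]] centre [ 0.58   -0.2433] edges [0.0748 0.0956 0.0745 0.0975] ang [np.float64(-178.6), np.float64(95.5), np.float64(2.8), np.float64(-84.5)] 
bot [[0.6209402116695006, -0.2911768767409554], [0.6127066541772446, -0.19639979520068118], [0.5399238557567778, -0.19872793883037465]]
R side top
 [[ 0.5345 -0.2003]
 [ 0.6155 -0.1956]
 [ 0.6214 -0.2903]
 [ 0.5429 -0.2982]] centre [ 0.5786 -0.2461] edges [0.0811 0.0948 0.0789 0.0983] ang [np.float64(3.3), np.float64(-86.4), np.float64(-174.2), np.float64(94.9)] 
bot [[0.5362267093179715, -0.20254339591864412], [0.5458802076685857, -0.294607051681519], [0.6226312612747107, -0.2917690074732884]]
L scene top
 [[0.5483 0.1657]
 [0.5204 0.2599]
 [0.5848 0.2763]
 [0.6174 0.1893]] centre [0.5677 0.2228] edges [0.0982 0.0665 0.093  0.0731] ang [np.float64(106.5), np.float64(14.3), np.float64(-69.4), np.float64(-161.2)] 
bot [[0.6225790346560556, 0.18962565726762687], [0.5908199125097819, 0.28226419135631536]]
L side top
 [[0.5177 0.2588]
 [0.5931 0.2763]
 [0.6201 
[... 255 characters left out ...]
 [0.6215511066804157, 0.18938708424858364]]
scene line (211, 176, 83, 71) ((509.5386962890625, 17.435148239135742), (38.96253204345703, 417.3787841796875), 85.5916519165039)
side line (180, 212, 127, 9) ((508.060791015625, 18.908796310424805), (36.48413848876953, 416.8085021972656), 85.66381072998047)
stub [ 0.6936 -0.082 ]
block [0.7087 0.0606]
case [0.7342 0.1885]
cup [0.601  0.4353]
blue [0.2994 0.3451]
black [ 0.7548 -0.3083]
file [0.4711 0.4737]
hammer end [ 0.1989 -0.4185]
hammerhead [ 0.4303 -0.5022]
bottle [ 0.5759 -0.5041]
bottle side [ 0.6201 -0.4773]
stub side [ 0.6893 -0.0974]
block side [0.7023 0.0467]
case side [0.7319 0.1297]
case sideL [0.7082 0.209 ]
cup side [0.5874 0.4067]
```

Both crates are bare plywood with brown battens: R centre (0.579,-0.245), yaw ≈4.5°; L centre (0.568,0.223), yaw ≈16°. Corner heights and edge lengths agree across the two views to a few mm. The line centre is (0.509,0.018), direction -4.4°, measured 417 x 38 mm.

Tipping toward +x would hit the red case or the black crate, so I'll tip both toward the robot. Their undersides will then face the scene camera. I'll turn the tool for L first.

Call:
arm_command(targets=[{"turn": [0,0,-10.5],"translation": [0,0,0],"jaw": -0.4},{"turn": [0,0,-10.5],"translation": [0,0,0],"jaw": -0.4},{"turn": [0,0,-10.5],"translation": [0,0,0],"jaw": -0.4}])

```text
time_s: 0.52
position: [0.1811, 0.65, 0.2479]
orientation: [[-0.96, -0.28, -0.0], [-0.28, 0.96, -0.001], [0.0, -0.001, -1.0]]
ft_force: [-0.7, -0.1, 0.3]
grip_width: 0.0323
```

```bash
cat >> h.py <<'E'
def delta(p,start=None):
    s=arm.get_obs();R=np.array(s['orientation']);q=np.array(s['position'] if start is None else start)
    return (R.T@(np.array(p)-q)*1000).round(1)
E
python3 - <<'E'
from h import *
st()
a=np.radians(16);n=np.array([np.cos(a),np.sin(a),0]);c=np.array([.568,.223,0])
p=c+n*.078;p[2]=.248;print(p,delta(p))
E
```

```text
time_s 0.525
qpos [-71.3859  27.2307  -9.6019  87.5154   4.8019  65.7048  24.3507]
position [0.1811 0.65   0.2479]
orientation [[-0.9599 -0.2802 -0.0002]
 [-0.2802  0.9599 -0.0008]
 [ 0.0004 -0.0007 -1.    ]]
ft_force [-0.724  -0.0785  0.3188]
grip_width 0.03225150174126701
[0.643  0.2445 0.248 ] [-329.7 -518.7    0.1]
```

Call:
arm_command(targets=[{"translation": [-23.5,-37,0],"turn": [0,0,0],"jaw": -0.4},{"translation": [-23.5,-37,0],"turn": [0,0,0],"jaw": -0.4},{"translation": [-23.5,-37,0],"turn": [0,0,0],"jaw": -0.4},{"translation": [-23.5,-37,0],"turn": [0,0,0],"jaw": -0.4},{"translation": [-23.5,-37,0],"turn": [0,0,0],"jaw": -0.4},{"translation": [-23.5,-37,0],"turn": [0,0,0],"jaw": -0.4},{"translation": [-23.5,-37,0],"turn": [0,0,0],"jaw": -0.4},{"translation": [-23.5,-37,0],"turn": [0,0,0],"jaw": -0.4},{"translation": [-23.5,-37,0],"turn": [0,0,0],"jaw": -0.4},{"translation": [-23.5,-37,0],"turn": [0,0,0],"jaw": -0.4},{"translation": [-23.5,-37,0],"turn": [0,0,0],"jaw": -0.4},{"translation": [-23.5,-37,0],"turn": [0,0,0],"jaw": -0.4},{"translation": [-23.5,-37,0],"turn": [0,0,0],"jaw": -0.4},{"translation": [-23.5,-37,0],"turn": [0,0,0],"jaw": -0.4},{"translation": [0,0,0],"turn": [0,0,0],"jaw": -0.4}])

```text
time_s: 2.4
position: [0.6424, 0.2373, 0.2475]
orientation: [[-0.964, -0.267, 0.001], [-0.267, 0.964, -0.003], [0.0, -0.003, -1.0]]
ft_force: [0.0, 0.0, 0.0]
grip_width: 0.0253
```

```bash
python3 - <<'E'
from h import *
st();print(delta([.643,.2445,.115]))
snap('scene','scene1');snap('wrist','wrist1')
E
```

```text
time_s 2.4
qpos [-24.4434  27.7391   0.8313  86.5266  -0.2379  65.775   81.8864]
position [0.6424 0.2373 0.2475]
orientation [[-0.9636 -0.2672  0.0006]
 [-0.2672  0.9636 -0.003 ]
 [ 0.0002 -0.003  -1.    ]]
ft_force [0.016  0.0158 0.0136]
grip_width 0.025333581746541215
[ -2.5   7.1 132.5]
```

View pics/scene1.png

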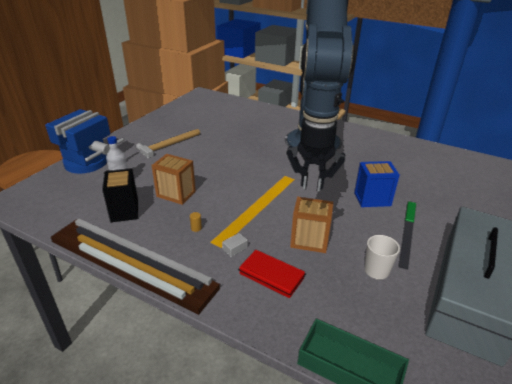

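View pics/wrist1.png

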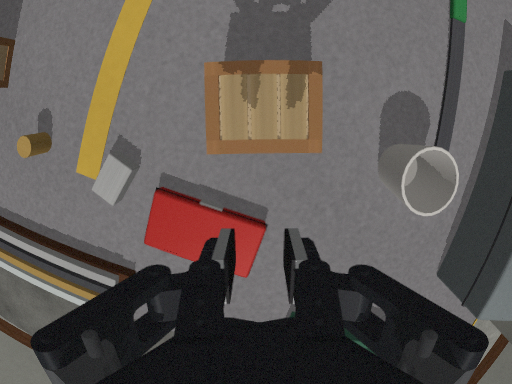

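The wrist view shows crate L square ahead at (263,107), with the fingers at (260,265) beyond its far face. The stub, the block, the red case and the cup are clear of the path. I'll go down and push.

Call:
arm_command(targets=[{"translation": [0,6,33],"turn": [0,0,0],"jaw": -0.4},{"translation": [0,0,33],"turn": [0,0,0],"jaw": -0.4},{"translation": [0,0,33],"turn": [0,0,0],"jaw": -0.4},{"translation": [0,0,33],"turn": [0,0,0],"jaw": -0.4},{"translation": [0,0,0],"turn": [0,0,0],"jaw": -0.4},{"translation": [8,0,0],"turn": [0,0,0],"jaw": -0.4},{"translation": [8,0,0],"turn": [0,0,0],"jaw": -0.4},{"translation": [6,0,0],"turn": [0,0,0],"jaw": -0.4},{"translation": [6,0,0],"turn": [0,0,0],"jaw": -0.4},{"translation": [6,0,0],"turn": [0,0,0],"jaw": -0.4},{"translation": [6,0,0],"turn": [0,0,0],"jaw": -0.4}])

```text
time_s: 3.88
position: [0.6036, 0.238, 0.1196]
orientation: [[-0.962, -0.274, 0.011], [-0.274, 0.962, 0.004], [-0.011, 0.0, -1.0]]
ft_force: [4.6, 0.0, 5.7]
grip_width: 0.0253
```

```bash
python3 - <<'E'
from h import *
st()
a=snap('scene','scene2')['color'];b=snap('side','side2')['color']
cv2.imwrite('pics/c2.png',np.hstack([cv2.resize(a[140:300,220:420],(400,320)),cv2.resize(b[100:260,150:350],(400,320))]))
E
```

```text
time_s 3.875
qpos [-25.2966  31.374    0.0231  98.9841   0.084   49.0092  80.589 ]
position [0.6036 0.238  0.1196]
orientation [[-0.9616 -0.2743  0.0105]
 [-0.2743  0.9616  0.0035]
 [-0.0111  0.0005 -0.9999]]
ft_force [4.6165 0.0405 5.6886]
grip_width 0.025263242553744316
```

View pics/c2.png

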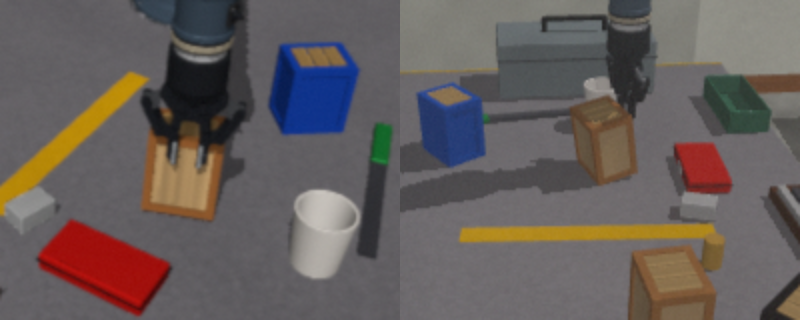

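Crate L is tipping toward the robot without sliding, at about 5 N. I'll continue.

Call:
arm_command(targets=[{"translation": [6,0,0],"turn": [0,0,0],"jaw": -0.4},{"translation": [6,0,0],"turn": [0,0,0],"jaw": -0.4},{"translation": [6,0,0],"turn": [0,0,0],"jaw": -0.4},{"translation": [5,0,0],"turn": [0,0,0],"jaw": -0.4},{"translation": [5,0,0],"turn": [0,0,0],"jaw": -0.4},{"translation": [5,0,0],"turn": [0,0,0],"jaw": -0.4},{"translation": [5,0,0],"turn": [0,0,0],"jaw": -0.4},{"translation": [0,0,0],"turn": [0,0,0],"jaw": -0.4},{"translation": [0,0,0],"turn": [0,0,0],"jaw": -0.4}])

```text
time_s: 5.1
position: [0.5624, 0.2266, 0.1156]
orientation: [[-0.962, -0.275, -0.002], [-0.275, 0.962, -0.001], [0.002, -0.0, -1.0]]
ft_force: [-0.6, -0.5, -0.2]
grip_width: 0.0257
```

```bash
python3 - <<'E'
from h import *
st()
a=snap('scene','scene3')['color'];b=snap('side','side3')['color']
cv2.imwrite('pics/c3.png',np.hstack([cv2.resize(a[140:300,220:420],(400,320)),cv2.resize(b[100:260,150:350],(400,320))]))
E
```

```text
time_s 5.1
qpos [-25.7525  28.5957  -0.2377 104.6217   0.1363  46.882   79.8784]
position [0.5624 0.2266 0.1156]
orientation [[-0.9616 -0.2745 -0.0017]
 [-0.2745  0.9616 -0.0005]
 [ 0.0017 -0.0001 -1.    ]]
ft_force [-0.6217 -0.4799 -0.2121]
grip_width 0.025677734543397206
```

View pics/c3.png

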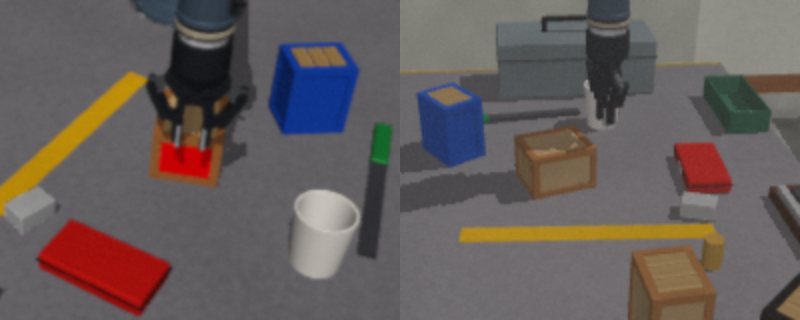

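L has fallen on its side and its underside shows the red stamp, in the crop at (185,160). R must be tipped before I push anything. I'll rise and turn for R.

Call:
arm_command(targets=[{"translation": [0,0,-40],"turn": [0,0,0],"jaw": -0.4},{"translation": [0,0,-40],"turn": [0,0,5.7],"jaw": -0.4},{"translation": [0,0,-40],"turn": [0,0,5.7],"jaw": -0.4},{"translation": [0,0,0],"turn": [0,0,0],"jaw": -0.4}])

```text
time_s: 5.7
position: [0.5649, 0.2276, 0.24]
orientation: [[-0.997, -0.079, 0.007], [-0.079, 0.997, 0.003], [-0.007, 0.003, -1.0]]
ft_force: [0.6, -0.0, -0.7]
grip_width: 0.0253
```

```bash
python3 - <<'E'
from h import *
st()
a=np.radians(4.5);n=np.array([np.cos(a),np.sin(a),0]);c=np.array([.579,-.245,0])
p=c+n*.08;p[2]=.235;print(p,delta(p))
E
```

```text
time_s 5.7
qpos [-28.0048  20.8232   2.7392  98.3001  -1.1209  60.4868  69.6162]
position [0.5649 0.2276 0.24  ]
orientation [[-0.9969 -0.0787  0.0065]
 [-0.0787  0.9969  0.0032]
 [-0.0068  0.0026 -1.    ]]
ft_force [ 0.6179 -0.0446 -0.7446]
grip_width 0.025313731230549544
[ 0.6588 -0.2387  0.235 ] [ -56.8 -472.3    4.1]
```

Call:
arm_command(targets=[{"translation": [-5,-39,0],"turn": [0,0,0],"jaw": -0.4},{"translation": [-5,-39,0],"turn": [0,0,0],"jaw": -0.4},{"translation": [-5,-39,0],"turn": [0,0,0],"jaw": -0.4},{"translation": [-5,-39,0],"turn": [0,0,0],"jaw": -0.4},{"translation": [-5,-39,0],"turn": [0,0,0],"jaw": -0.4},{"translation": [-5,-39,0],"turn": [0,0,0],"jaw": -0.4},{"translation": [-5,-39,0],"turn": [0,0,0],"jaw": -0.4},{"translation": [-5,-39,0],"turn": [0,0,0],"jaw": -0.4},{"translation": [-5,-39,0],"turn": [0,0,0],"jaw": -0.4},{"translation": [-5,-39,0],"turn": [0,0,0],"jaw": -0.4},{"translation": [-5,-39,0],"turn": [0,0,0],"jaw": -0.4},{"translation": [-3,-39,0],"turn": [0,0,0],"jaw": -0.4},{"translation": [0,0,0],"turn": [0,0,0],"jaw": -0.4}])

```text
time_s: 7.32
position: [0.6563, -0.24, 0.2344]
orientation: [[-0.997, -0.073, -0.003], [-0.073, 0.997, -0.002], [0.003, -0.002, -1.0]]
ft_force: [-0.7, -0.0, -0.3]
grip_width: 0.0258
```

```bash
python3 - <<'E'
from h import *
st();print(delta([.659,-.239,.115]))
snap('wrist','wrist4')
E
```

```text
time_s 7.325
qpos [  9.2554  29.8379  10.9912  85.6289  -5.8145  65.2285 115.4568]
position [ 0.6563 -0.24    0.2344]
orientation [[-0.9973 -0.073  -0.003 ]
 [-0.0729  0.9973 -0.002 ]
 [ 0.0032 -0.0018 -1.    ]]
ft_force [-0.6933 -0.0239 -0.3353]
grip_width 0.0257874929832821
[ -3.1   1.  119.4]
```

View pics/wrist4.png

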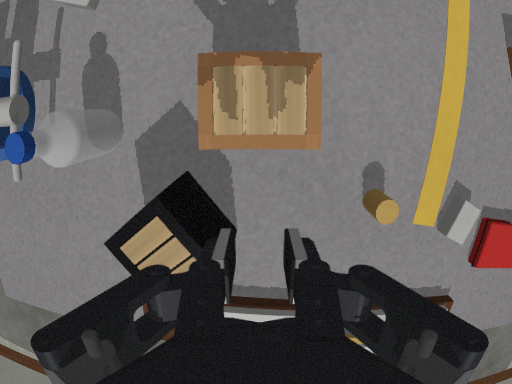

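```bash
python3 - <<'E'
from h import *
c=load('wrist4')
def fp(u,v,z):
    K=c['intrinsics'];T=c['cam_to_world'];x,y=(u-K[0,2]),(v-K[1,2]);r=np.hypot(x,y);t=r/K[0,0]
    d=T[:3,:3]@np.array([np.sin(t)*x/r,np.sin(t)*y/r,np.cos(t)]);o=T[:3,3];return (o+d*(z-o[2])/d[2])[:2].round(3)
for n,u,v in(('topcorner',106,243),('top2',152,203),('top3',197,262),('botcorner',187,171),('botR',237,229)):print(n,fp(u,v,.12),fp(u,v,0))
for u,v in((198,53),(322,53),(321,149),(199,149)):print('R',fp(u,v,.12))
s=load('scene0')
print('scene black',[pl(s,u,v,0)[:2].round(3) for u,v in((111,219),(138,216))],[pl(s,u,v,.12)[:2].round(3) for u,v in((105,176),(134,171),(136,185),(108,190))])
E
python3 - <<'E'
import cv2
a=cv2.imread('pics/scene0.png')[155:230,90:165];b=cv2.imread('pics/side0.png')[230:310,315:395]
import numpy as np
cv2.imwrite('pics/blk.png',np.hstack([cv2.resize(a,(390,390)),cv2.resize(b,(390,390))]))
E
```

```text
topcorner [ 0.717 -0.387] [ 0.781 -0.458]
top2 [ 0.671 -0.334] [ 0.712 -0.379]
top3 [ 0.726 -0.293] [ 0.794 -0.317]
botcorner [ 0.64  -0.302] [ 0.666 -0.33 ]
botR [ 0.689 -0.257] [ 0.739 -0.263]
R [ 0.541 -0.298]
R [ 0.534 -0.197]
R [ 0.614 -0.191]
R [ 0.621 -0.292]
scene black [array([ 0.78 , -0.332]), array([ 0.729, -0.273])] [array([ 0.739, -0.366]), array([ 0.675, -0.313]), array([ 0.729, -0.256]), array([ 0.787, -0.306])]
```

View pics/blk.png

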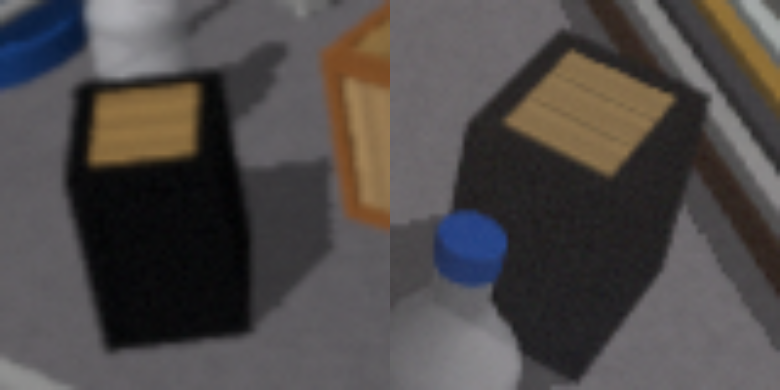

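The black crate's nearest edge runs from (0.67,-0.33) to (0.735,-0.265), at least 35 mm from the fingers, so it's clear. Crate R is square ahead and its corners match the earlier ones. I'll go down and push.

Call:
arm_command(targets=[{"translation": [4,0,30],"turn": [0,0,0],"jaw": -0.4},{"translation": [0,0,30],"turn": [0,0,0],"jaw": -0.4},{"translation": [0,0,30],"turn": [0,0,0],"jaw": -0.4},{"translation": [0,0,30],"turn": [0,0,0],"jaw": -0.4},{"translation": [0,0,0],"turn": [0,0,0],"jaw": -0.4},{"translation": [8,0,0],"turn": [0,0,0],"jaw": -0.4},{"translation": [8,0,0],"turn": [0,0,0],"jaw": -0.4},{"translation": [6,0,0],"turn": [0,0,0],"jaw": -0.4},{"translation": [6,0,0],"turn": [0,0,0],"jaw": -0.4},{"translation": [6,0,0],"turn": [0,0,0],"jaw": -0.4},{"translation": [6,0,0],"turn": [0,0,0],"jaw": -0.4},{"translation": [6,0,0],"turn": [0,0,0],"jaw": -0.4}])

```text
time_s: 8.88
position: [0.6101, -0.239, 0.1181]
orientation: [[-0.997, -0.08, 0.006], [-0.08, 0.997, -0.001], [-0.006, -0.001, -1.0]]
ft_force: [5.0, 0.9, 5.6]
grip_width: 0.0255
```

```bash
python3 - <<'E'
from h import *
st()
a=snap('scene','scene5')['color'];b=snap('side','side5')['color']
cv2.imwrite('pics/c5.png',np.hstack([cv2.resize(a[100:260,80:280],(400,320)),cv2.resize(b[160:320,200:400],(400,320))]))
E
```

```text
time_s 8.875
qpos [ 10.9261  32.3019   9.6179  98.3212  -6.82    49.6226 118.0488]
position [ 0.6101 -0.239   0.1181]
orientation [[-0.9968 -0.0797  0.0057]
 [-0.0797  0.9968 -0.0007]
 [-0.0056 -0.0011 -1.    ]]
ft_force [5.0132 0.8569 5.6304]
grip_width 0.02550625802896646
```

View pics/c5.png

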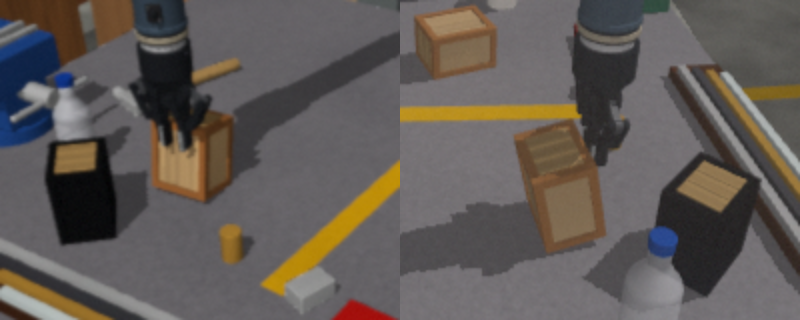

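Crate R is tipping without sliding, and the black crate and bottle are untouched. I'll continue.

Call:
arm_command(targets=[{"translation": [6,0,0],"turn": [0,0,0],"jaw": -0.4},{"translation": [6,0,0],"turn": [0,0,0],"jaw": -0.4},{"translation": [6,0,0],"turn": [0,0,0],"jaw": -0.4},{"translation": [5,0,0],"turn": [0,0,0],"jaw": -0.4},{"translation": [5,0,0],"turn": [0,0,0],"jaw": -0.4},{"translation": [5,0,0],"turn": [0,0,0],"jaw": -0.4},{"translation": [5,0,0],"turn": [0,0,0],"jaw": -0.4},{"translation": [0,0,0],"turn": [0,0,0],"jaw": -0.4},{"translation": [0,0,0],"turn": [0,0,0],"jaw": -0.4},{"translation": [0,0,-40],"turn": [0,0,0],"jaw": -0.4},{"translation": [0,0,-40],"turn": [0,0,0],"jaw": -0.4},{"translation": [0,0,-40],"turn": [0,0,0],"jaw": -0.4},{"translation": [0,0,0],"turn": [0,0,0],"jaw": -0.4}])

```text
time_s: 10.6
position: [0.5721, -0.243, 0.2401]
orientation: [[-0.997, -0.079, 0.007], [-0.079, 0.997, -0.002], [-0.007, -0.003, -1.0]]
ft_force: [-0.4, -0.0, -0.1]
grip_width: 0.0257
```

```bash
python3 - <<'E'
from h import *
st()
a=snap('scene','scene6')['color'];b=snap('side','side6')['color']
cv2.imwrite('pics/c6a.png',cv2.resize(a[110:310,100:360],(780,600),interpolation=2))
cv2.imwrite('pics/c6b.png',cv2.resize(b[120:320,130:390],(780,600),interpolation=2))
E
```

```text
time_s 10.6
qpos [ 10.7867  22.0598  11.1353  96.9869  -4.7837  60.9854 117.9493]
position [ 0.5721 -0.243   0.2401]
orientation [[-0.9969 -0.079   0.0071]
 [-0.079   0.9969 -0.0023]
 [-0.0069 -0.0029 -1.    ]]
ft_force [-0.3608 -0.0227 -0.0885]
grip_width 0.025692248940405206
```

View pics/c6a.png

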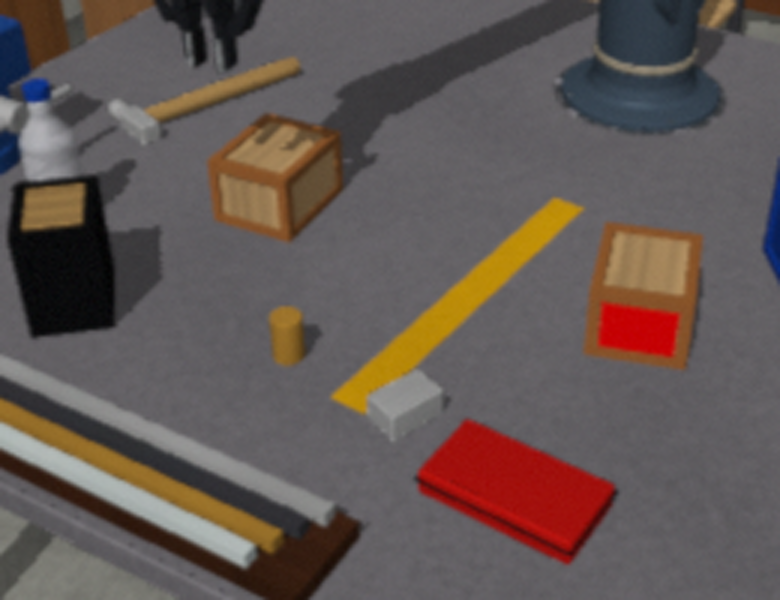

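View pics/c6b.png

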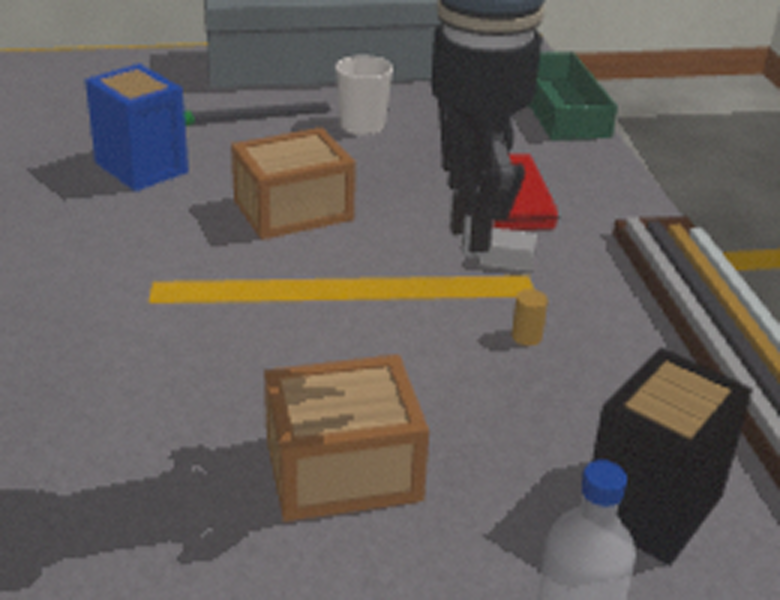

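Both crates lie on their sides: plain at crop (275,175) with a bare underside, stamped at (645,295) with the red stamp showing. I'll measure the stamped crate.

```bash
python3 - <<'E'
from h import *
np.set_printoptions(precision=4,suppress=True)
s=load('scene6');d=load('side6')
f=lambda c,o,L,z:np.array([pl(c,o[0]+x/3-.3,o[1]+y/3-.3,z)[:2] for x,y in L])
t=f(s,(100,110),[(606,226),(702,236),(690,303),(594,290)],.08);print(t,t.mean(0),np.linalg.norm(t-np.roll(t,-1,0),axis=1))
b=f(s,(100,110),[(586,353),(685,366)],0);print('bot',b)
t=f(d,(130,120),[(232,148),(323,130),(354,165),(256,184)],.08);print(t,t.mean(0),np.linalg.norm(t-np.roll(t,-1,0),axis=1))
print('bot',f(d,(130,120),[(238,213),(262,236),(353,221)],0))
t=f(d,(130,120),[(265,370),(402,356),(428,428),(283,450)],.08);print('plain',t,t.mean(0))
E
```

```text
[[0.4336 0.1332]
 [0.4009 0.2247]
 [0.5116 0.2533]
 [0.5386 0.167 ]] [0.4712 0.1946] [0.0971 0.1143 0.0905 0.1103]
bot [[0.5375 0.1644]
 [0.5068 0.2566]]
[[0.397  0.2123]
 [0.5112 0.2507]
 [0.5373 0.1555]
 [0.4207 0.121 ]] [0.4665 0.1849] [0.1205 0.0986 0.1216 0.0943]
bot [[0.4005 0.1934]
 [0.4265 0.1374]
 [0.5385 0.1606]]
plain [[ 0.41   -0.2088]
 [ 0.5314 -0.2027]
 [ 0.5362 -0.2965]
 [ 0.4178 -0.3085]] [ 0.4739 -0.2541]
```

Stamped crate centre ≈(0.471,0.192), yaw ≈16°; the two views agree to about 8 mm. I'll push it along its own -y by about 182 mm to (0.521,0.017), keeping the block well clear. First the approach to its +y side.

Call:
arm_command(targets=[{"translation": [6,37.6,0],"turn": [0,0,0],"jaw": 0},{"translation": [6,37.6,0],"turn": [0,0,0],"jaw": 0.1},{"translation": [6,37.6,0],"turn": [0,0,0],"jaw": 0.1},{"translation": [6,37.6,0],"turn": [0,0,0],"jaw": 0.1},{"translation": [6,37.6,0],"turn": [0,0,0],"jaw": 0.1},{"translation": [6,37.6,0],"turn": [0,0,0],"jaw": 0.1},{"translation": [6,37.6,0],"turn": [0,0,0],"jaw": 0.1},{"translation": [6,37.6,0],"turn": [0,0,0],"jaw": 0.1},{"translation": [6,37.6,0],"turn": [0,0,0],"jaw": 0.1},{"translation": [6,37.6,0],"turn": [0,0,0],"jaw": 0.1},{"translation": [6,37.6,0],"turn": [0,0,0],"jaw": 0.1},{"translation": [6,37.6,0],"turn": [0,0,0],"jaw": 0.1},{"translation": [6,37.6,0],"turn": [0,0,0],"jaw": 0.1},{"translation": [6,37.6,0],"turn": [0,0,0],"jaw": 0.1},{"translation": [0,0,0],"turn": [0,0,0],"jaw": 0.1}])

```text
time_s: 12.58
position: [0.4426, 0.279, 0.2347]
orientation: [[-0.996, -0.085, -0.003], [-0.085, 0.996, -0.0], [0.003, 0.0, -1.0]]
ft_force: [-0.4, -0.6, 0.2]
grip_width: 0.047
```

Call:
arm_command(targets=[{"translation": [0,0,0],"turn": [0,0,9.8],"jaw": 0.1},{"translation": [0,0,0],"turn": [0,0,9.8],"jaw": 0.1},{"translation": [0,0,0],"turn": [0,0,9.8],"jaw": 0.1},{"translation": [0,0,0],"turn": [0,0,9.8],"jaw": 0.1},{"translation": [0,0,0],"turn": [0,0,9.8],"jaw": 0.1},{"translation": [0,0,0],"turn": [0,0,9.8],"jaw": 0.1},{"translation": [0,0,0],"turn": [0,0,9.8],"jaw": 0.1},{"translation": [0,0,0],"turn": [0,0,9.8],"jaw": 0.1},{"translation": [0,0,0],"turn": [0,0,0],"jaw": 0.1}])

```text
time_s: 13.7
position: [0.4446, 0.2748, 0.2352]
orientation: [[-0.279, 0.96, -0.002], [0.96, 0.279, -0.002], [-0.001, -0.002, -1.0]]
ft_force: [-0.3, 0.4, 0.2]
grip_width: 0.0469
```

```bash
python3 - <<'E'
from h import *
st();print(delta([.447,.275,.037]))
a=snap('scene','scene7')['color'];b=snap('side','side7')['color']
cv2.imwrite('pics/c7.png',np.hstack([cv2.resize(a[100:260,220:420],(400,320)),cv2.resize(b[90:250,120:320],(400,320))]))
E
```

```text
time_s 13.7
qpos [-41.5998  13.3473   6.2041 109.5737  -1.6665  57.3039 -18.4816]
position [0.4446 0.2748 0.2352]
orientation [[-0.2786  0.9604 -0.0017]
 [ 0.9604  0.2786 -0.0018]
 [-0.0012 -0.0021 -1.    ]]
ft_force [-0.2679  0.4116  0.2011]
grip_width 0.046880198279602485
[ -0.2   2.8 198.2]
```

View pics/c7.png

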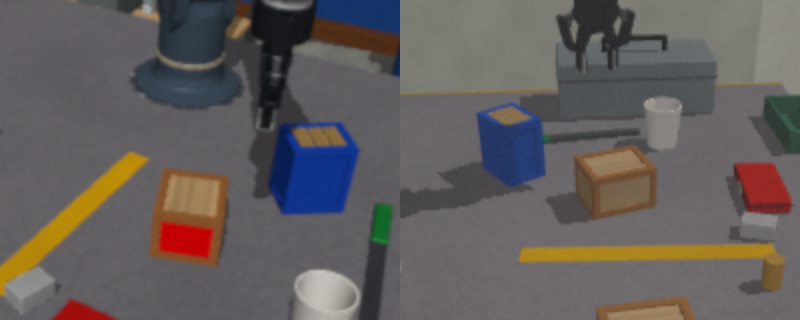

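Before descending I'll check the clearance to the blue crate.

```bash
python3 - <<'E'
from h import *
s=load('scene7');d=load('side7')
print([pl(s,*p,0)[:2].round(3) for p in((357.5,205.5),(393.5,205.5))],[pl(s,*p,.12)[:2].round(3) for p in((360,163),(391,162),(397,175),(361,178))])
print([pl(d,*p,0)[:2].round(3) for p in((178.5,182),(161,166),(192,172))])
E
```

```text
[array([0.339, 0.293]), array([0.281, 0.393])] [array([0.283, 0.264]), array([0.226, 0.347]), array([0.294, 0.382]), array([0.366, 0.292])]
[array([0.287, 0.27 ]), array([0.212, 0.413]), array([0.339, 0.348])]
```

Blue reaches only to x≈0.345, y≈0.295, and the gripper's near side is at x≈0.39 or more, so it's clear. I'll descend to low height, shifting +3 in tool y.

Call:
arm_command(targets=[{"translation": [0,3,40],"turn": [0,0,0],"jaw": 0.1},{"translation": [0,0,40],"turn": [0,0,0],"jaw": 0.1},{"translation": [0,0,40],"turn": [0,0,0],"jaw": 0.1},{"translation": [0,0,40],"turn": [0,0,0],"jaw": 0.1},{"translation": [0,0,25],"turn": [0,0,0],"jaw": 0.1},{"translation": [0,0,13],"turn": [0,0,0],"jaw": 0.1},{"translation": [0,0,0],"turn": [0,0,0],"jaw": 0.1},{"translation": [-8,0,0],"turn": [0,0,0],"jaw": 0.1},{"translation": [-8,0,0],"turn": [0,0,0],"jaw": 0.1},{"translation": [-8,0,0],"turn": [0,0,0],"jaw": 0.1},{"translation": [-8,0,0],"turn": [0,0,0],"jaw": 0.1},{"translation": [-8,0,0],"turn": [0,0,0],"jaw": 0.1}])

```text
time_s: 15.3
position: [0.459, 0.2403, 0.0391]
orientation: [[-0.279, 0.96, 0.001], [0.96, 0.279, 0.003], [0.003, 0.002, -1.0]]
ft_force: [-2.5, 5.9, 2.2]
grip_width: 0.047
```

```bash
python3 - <<'E'
from h import *
st()
a=snap('scene','scene8')['color'];b=snap('side','side8')['color']
cv2.imwrite('pics/c8.png',np.hstack([cv2.resize(a[100:260,220:420],(400,320)),cv2.resize(b[90:250,120:320],(400,320))]))
E
```

```text
time_s 15.3
qpos [-35.5796  28.8406   4.2363 119.2166  -4.1116  31.9076 -12.1756]
position [0.459  0.2403 0.0391]
orientation [[-0.2791  0.9603  0.0013]
 [ 0.9603  0.2791  0.0035]
 [ 0.003   0.0022 -1.    ]]
ft_force [-2.5463  5.8726  2.2304]
grip_width 0.04697985806842491
```

View pics/c8.png

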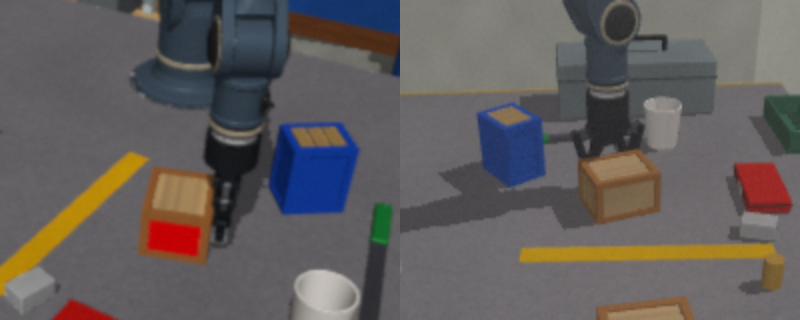

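Contact at about 6 N, and the crate slides flat and square. I'll push 140 mm on, then look.

Call:
arm_command(targets=[{"translation": [-10,0,0],"turn": [0,0,0],"jaw": 0.1},{"translation": [-10,0,0],"turn": [0,0,0],"jaw": 0.1},{"translation": [-10,0,0],"turn": [0,0,0],"jaw": 0.1},{"translation": [-10,0,0],"turn": [0,0,0],"jaw": 0.1},{"translation": [-10,0,0],"turn": [0,0,0],"jaw": 0.1},{"translation": [-10,0,0],"turn": [0,0,0],"jaw": 0.1},{"translation": [-10,0,0],"turn": [0,0,0],"jaw": 0.1},{"translation": [-10,0,0],"turn": [0,0,0],"jaw": 0.1},{"translation": [-10,0,0],"turn": [0,0,0],"jaw": 0.1},{"translation": [-10,0,0],"turn": [0,0,0],"jaw": 0.1},{"translation": [-10,0,0],"turn": [0,0,0],"jaw": 0.1},{"translation": [-10,0,0],"turn": [0,0,0],"jaw": 0.1},{"translation": [-8,0,0],"turn": [0,0,0],"jaw": 0.1},{"translation": [-6,0,0],"turn": [0,0,0],"jaw": 0.1},{"translation": [-6,0,0],"turn": [0,0,0],"jaw": 0.1},{"translation": [0,0,0],"turn": [0,0,0],"jaw": 0.1}])

```text
time_s: 17.4
position: [0.4977, 0.1044, 0.0385]
orientation: [[-0.278, 0.96, 0.0], [0.96, 0.278, 0.001], [0.001, 0.0, -1.0]]
ft_force: [-0.4, 4.1, 2.2]
grip_width: 0.0467
```

```bash
python3 - <<'E'
from h import *
st();print(delta([.504,.076,.037]))
a=snap('scene','scene9')['color'];b=snap('side','side9')['color']
cv2.imwrite('pics/c9a.png',cv2.resize(a[110:310,100:360],(780,600),interpolation=2))
cv2.imwrite('pics/c9b.png',cv2.resize(b[120:320,130:390],(780,600),interpolation=2))
E
```

```text
time_s 17.4
qpos [-19.7115  28.3325   3.9346 120.3812  -3.6695  31.3679   3.0492]
position [0.4977 0.1044 0.0385]
orientation [[-0.2784  0.9605  0.0002]
 [ 0.9605  0.2784  0.0009]
 [ 0.0008  0.0005 -1.    ]]
ft_force [-0.3652  4.0662  2.221 ]
grip_width 0.04666751959312938
[-29.1  -1.9   1.5]
```

View pics/c9a.png

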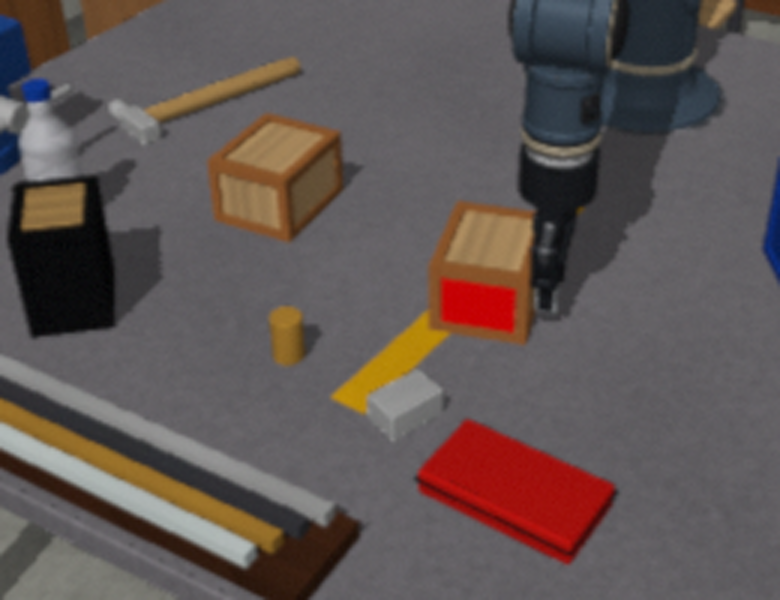

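View pics/c9b.png

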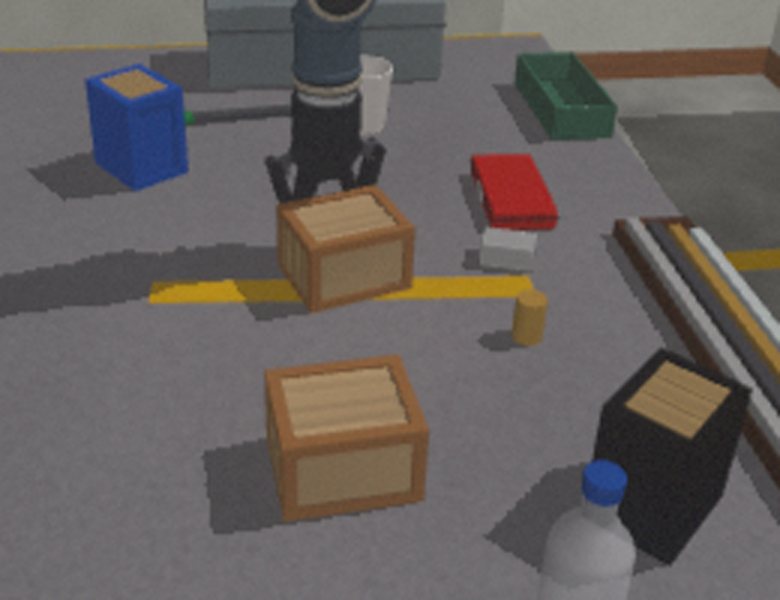

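```bash
python3 - <<'E'
from h import *
np.set_printoptions(precision=4,suppress=True)
s=load('scene9');d=load('side9')
f=lambda c,o,L,z:np.array([pl(c,o[0]+x/3-.3,o[1]+y/3-.3,z)[:2] for x,y in L])
t=f(d,(130,120),[(276,205),(379,187),(414,228),(309,250)],.08);print('side',t,t.mean(0),np.linalg.norm(t-np.roll(t,-1,0),axis=1))
print('bot',f(d,(130,120),[(318,307),(412,290)],0))
b=f(s,(100,110),[(433,325),(525,341)],0);print('scene bot',b)
v=b[1]-b[0];v/=np.linalg.norm(v);print('ang',np.degrees(np.arctan2(v[0]*-1,v[1])),'centre',b.mean(0)+.06*np.array([-v[1],v[0]]))
print('from tcp',np.array([.4977,.1044])+.061*np.array([.278,-.96]))
E
```

```text
side [[ 0.4397  0.0719]
 [ 0.5584  0.1007]
 [ 0.5817  0.0093]
 [ 0.4667 -0.0222]] [0.5116 0.0399] [0.1221 0.0942 0.1192 0.0978]
bot [[ 0.4773 -0.0118]
 [ 0.5835  0.0089]]
scene bot [[0.5754 0.0114]
 [0.5512 0.1038]]
ang 14.671152555606524 centre [0.5053 0.0424]
from tcp [0.5147 0.0458]
```

The crate centre is (0.51,0.042) by three agreeing estimates, so about 26 mm remain to the line's centre. I'll push that, back off and rise.

Call:
arm_command(targets=[{"translation": [-6,0,0],"turn": [0,0,0],"jaw": 0.1},{"translation": [-6,0,0],"turn": [0,0,0],"jaw": 0.1},{"translation": [-6,0,0],"turn": [0,0,0],"jaw": 0.1},{"translation": [-5,0,0],"turn": [0,0,0],"jaw": 0.1},{"translation": [-3,0,0],"turn": [0,0,0],"jaw": 0.1},{"translation": [0,0,0],"turn": [0,0,0],"jaw": 0.1},{"translation": [15,0,0],"turn": [0,0,0],"jaw": 0.1},{"translation": [25,0,0],"turn": [0,0,0],"jaw": 0.1},{"translation": [30,0,0],"turn": [0,0,0],"jaw": 0.1},{"translation": [30,0,-20],"turn": [0,0,0],"jaw": 0.1},{"translation": [30,0,-40],"turn": [0,0,0],"jaw": 0.1},{"translation": [20,0,-50],"turn": [0,0,0],"jaw": 0.1},{"translation": [20,0,-50],"turn": [0,0,0],"jaw": 0.1},{"translation": [0,0,-40],"turn": [0,0,0],"jaw": 0.1},{"translation": [0,0,0],"turn": [0,0,0],"jaw": 0.1}])

```text
time_s: 19.38
position: [0.4589, 0.2433, 0.2413]
orientation: [[-0.278, 0.961, 0.006], [0.961, 0.278, 0.003], [0.001, 0.006, -1.0]]
ft_force: [0.4, -0.4, -1.2]
grip_width: 0.047
```

```bash
python3 - <<'E'
from h import *
st()
a=snap('scene','scene10')['color'];b=snap('side','side10')['color']
cv2.imwrite('pics/c10a.png',cv2.resize(a[110:310,100:360],(780,600),interpolation=2))
cv2.imwrite('pics/c10b.png',cv2.resize(b[120:320,130:390],(780,600),interpolation=2))
E
```

```text
time_s 19.375
qpos [-37.3042  12.4508   5.5207 109.836   -1.3759  57.4055 -15.029 ]
position [0.4589 0.2433 0.2413]
orientation [[-0.2782  0.9605  0.0058]
 [ 0.9605  0.2781  0.003 ]
 [ 0.0013  0.0064 -1.    ]]
ft_force [ 0.4047 -0.3575 -1.1928]
grip_width 0.04697834443743246
```

View pics/c10a.png

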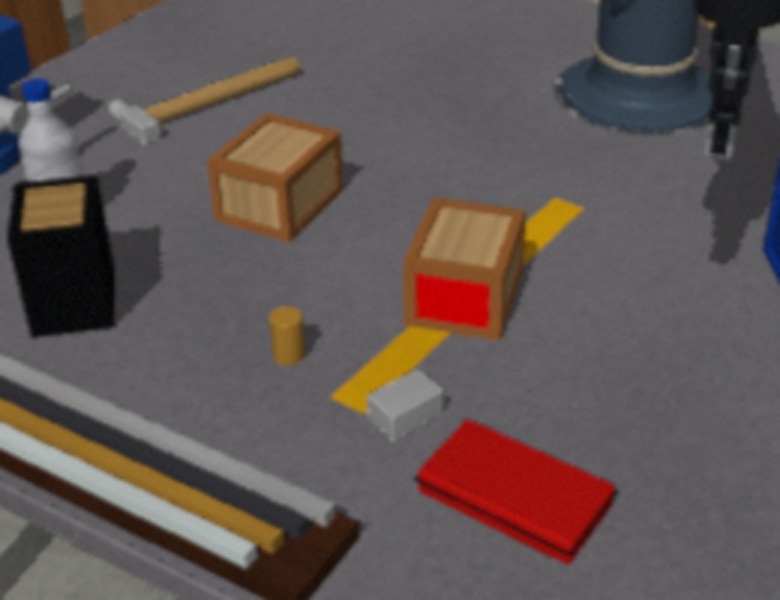

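View pics/c10b.png

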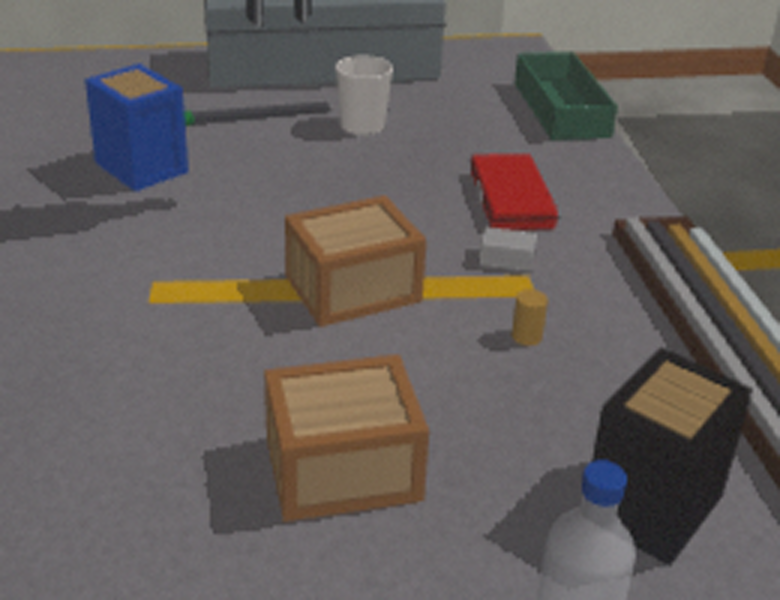

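```bash
python3 - <<'E'
from h import *
np.set_printoptions(precision=4,suppress=True)
s=load('scene10');d=load('side10')
f=lambda c,o,L,z:np.array([pl(c,o[0]+x/3-.3,o[1]+y/3-.3,z)[:2] for x,y in L])
u=np.array([np.cos(np.radians(-4.4)),np.sin(np.radians(-4.4))]);nn=np.array([-u[1],u[0]]);L0=np.array([.509,.018])
def r(n,c):print(n,c,'along,off line mm',(c-L0)@u*1000,(c-L0)@nn*1000)
t=f(d,(130,120),[(285,216),(389,198),(425,239),(318,263)],.08);r('side top',t.mean(0));print(np.linalg.norm(t-np.roll(t,-1,0),axis=1))
t=f(s,(100,110),[(436,200),(525,207),(506,277),(407,265)],.08);r('scene top',t.mean(0));print(np.linalg.norm(t-np.roll(t,-1,0),axis=1))
b=f(s,(100,110),[(407,321),(498,336)],0)
v=b[1]-b[0];v/=np.linalg.norm(v);r('scene bot',b.mean(0)+.06*np.array([-v[1],v[0]]))
x=f(d,(130,120),[(322,321),(424,301)],0);v=x[1]-x[0];v/=np.linalg.norm(v);r('side bot',x.mean(0)+.05*np.array([-v[1],v[0]]))
# bystander motion: compare images
for n in('scene','side'):
    a=load(n+'0')['color'].astype(int);b=load(n+'10')['color'].astype(int)
    m=(abs(a-b).max(2)>60).astype(np.uint8);m=cv2.morphologyEx(m,cv2.MORPH_OPEN,np.ones((3,3)));k,_,S,_=cv2.connectedComponentsWithStats(m)
    print(n,[tuple(map(int,q)) for q in S[1:] if q[4]>15])
E
```

```text
side top [0.5189 0.0155] along,off line mm 10.076687990757915 -1.720345804021884
[0.1211 0.0914 0.1206 0.098 ]
scene top [0.5198 0.0207] along,off line mm 10.552920621161785 3.4934778071428543
[0.0937 0.1247 0.0974 0.119 ]
scene bot [0.5126 0.015 ] along,off line mm 3.8260799761746624 -2.713982718039664
side bot [0.5254 0.0239] along,off line mm 15.909243850513546 7.114953531380438
scene [(372, 0, 12, 10, 79), (495, 12, 17, 14, 113), (337, 14, 6, 6, 28), (303, 39, 20, 32, 315), (358, 54, 16, 6, 82), (364, 73, 6, 8, 36), (340, 91, 23, 5, 74), (339, 96, 25, 8, 102), (491, 105, 21, 24, 208), (334, 108, 11, 10, 90), (509, 108, 3, 8, 20), (349, 117, 4, 5, 20), (347, 124, 5, 10, 43), (338, 128, 4, 5, 19), (342, 136, 7, 12, 57), (338, 150, 5, 11, 44), (188, 154, 17, 14, 114), (206, 156, 7, 6, 27), (195, 167, 5, 5, 19), (191, 177, 4, 8, 31), (254, 182, 11, 15, 99), (264, 183, 5, 8, 27), (267, 187, 11, 16, 89), (181, 195, 5, 7, 28), (238, 200, 26, 20, 408), (314, 223, 4, 5, 17), (319, 225, 6, 23, 76), (311, 239, 4, 5, 20)]
side [(37, 0, 16, 52, 754), (84, 0, 10, 53, 471), (115, 0, 36, 22, 594), (156, 0, 77, 72, 2145), (151, 9, 6, 14, 65), (221, 23, 17, 22, 290), (60, 50, 21, 6, 79), (40, 56, 12, 64, 478), (87, 62, 5, 10, 45), (141, 64, 18, 29, 356), (210, 79, 25, 39, 673), (85, 86, 3, 8, 24), (235, 97, 7, 10, 47), (203, 100, 7, 12, 61), (244, 158, 13, 7, 57), (25, 162, 8, 14, 69), (241, 190, 8, 4, 24), (228, 213, 12, 7, 70)]
```

The crate's middle is within a few mm of the line's centre (estimates -3 to +7 mm, half width 20). The only image changes are the arm, the shadows and the crates' old and new places. I'll hand in.

```bash
python3 -c "
from cell import arm
print(arm.hand_in())"
```

```text
the job is handed in; nothing more can be done
None
```

I tipped both wooden crates onto their sides toward the robot with the fingertips. The left one proved to be the stamped crate. I then pushed it low down, about 0.2 m along the bench, onto the yellow line, backed the arm off clear of everything and handed in at about 19.5 s.

**Stamped crate:** it lies flat across the line with the red stamp showing. Four estimates put its middle -3 to +7 mm from the line's centre (the line is ±20 mm wide). These estimates disagree with each other by up to about 10 mm, which is picking error.

**Plain crate:** it lies on its side at about (0.47, -0.25), well clear of the line, with its bare underside showing.

**Other things:** a before/after image comparison showed no change at any of the bystanders or look-alikes. The push forces I read were about 5 to 8 N. No check failed.

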